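# Set a bench thickness gauge by feel and lock it

## Robot

A 6-joint arm with a two-finger parallel gripper is mounted at the origin on the work surface. World frame = base frame: x ahead of the robot, y to its left, z up, the work surface at z = 0. Lengths are in m, angles in rad, forces in N, time in s.
With the tool pointing down it reaches from about 0.35 to 0.975 m from the base axis. Payload 4.9 kg.
Tool frame: the origin (TCP) lies on the mounting face of the last link; the fingertips stand 173 mm ahead of it and the grasp point (between the pads) lies 155 mm ahead of it; z points along the fingers, y is the line along which they close (so a half turn about z gives the same grasp; the last joint's range is limited). The gripper opens to 85 mm and grips with 20 to 120 N. Pads are 22 mm wide; open, the fingers measure 114 mm over their backs; the gripper's body (76 mm by 85 mm) begins 54 mm behind the grasp point. The pads swing forward as they close: fully open they stand 13 mm farther back than shut.
Start: joints at [1.223, 0.053, 1.613, -0, 1.476, -0.119], TCP at [0.142, 0.609, 0.405] pointing down, gripper open.
Joint ranges: [-3.01, 3.01], [-1.01, 2.22], [0.06, 2.58], [-1.02, 4.17], [0.09, 2.62], [-3.14, 3.14]. Speed limits (rad/s): [2.57, 2.57, 3.14, 3.14, 3.14, 3.14].

## Interface

Orientations are given as a rotation vector (axis times angle).
In Python, from station import monitor, eyes, finish_job gives the robot as it stands. The module is installed in compiled form; this text tells all that it offers.
- The arm moves only by the tool step_arm, never from a script. Its argument "commands" is a list of rows, each a list of 3 entries, a list of its own where there are three numbers: the opening in per cent of the stroke, from 0 (shut) to 100 (fully open), then the shift along the tool's x, y, z in mm, then the turn about the tool's z in degrees. In form: [[hand, [x, y, z], yaw], ...]. A call has 1 to 12 rows; each row is the pose to reach, as a shift and turn from the pose commanded when the call began, along the tool's axes at that moment; what a row does not reach only later rows make up. A row lasts 1/8 s, in which the tool goes at most 62.5 mm and 10.7 degrees, less where a joint would pass 70% of its speed; a pose out of reach is approached as far as the arm can. A call with a gripper value outside its range is refused whole. The fingers move at their own pace and stop on an object; "squeeze" is the grip in N (left out, the last holds). Time passes only in rows, so rows that repeat a pose let the fingers close. It gives the time, the measured TCP pose, the force, the opening and the grip force at its end, in the units of the state.
- monitor.get_obs(): the state, without advancing time (a new reading comes with each control period).
- eyes.get_image(name): name is "scene" or "top" or "wrist"; returns the picture (420x560x3 uint8, red, green, blue); there is no depth.
- eyes.camera_info(name): a dict with "camera_matrix" (3x3 intrinsics, pixels), "extrinsics" (4x4, takes a point from camera to world coordinates). Camera axes: x right, y down, z forward; pixel columns grow to the right and rows downward; lengths in m; the calibration is good to about 2 mm. The wrist camera is an equidistant fisheye: a pixel r from the principal point sees the ray r / f radians off the axis. A picture is of the moment at which its call begins: read the wrist's pose just before it. camera_info takes no time and is no camera call; for the wrist camera it gives the pose at the moment of the call.
- finish_job(): hands the job in; it is judged then, once.
The state is a dict: "t": time; "q": joint angles; "dq": joint speeds; "effort": joint torques, N m; "tool_pos": TCP position; "tool_rot": TCP orientation; "contact_force": force on the tool from outside, world axes, zero at the start; "wrist_torque": the same for the moment, N m; "opening": finger opening in m; "grip_force": force on a finger pad.
Only numpy, scipy, OpenCV 4.12 (cv2) and the standard library are available. Lean on these libraries where they do the work, as an engineer would, in place of code of your own. Each camera call takes 0.05 s, during which the arm holds its last target. There are 200 camera calls.

## Task

Take the thickness of the labelled case that stands in the bench gauge: turn the small top knob clockwise, without turning the lock ring around it, until the foot rests on the case with a light touch of about 10 newtons. Then tighten the wider lock ring just below the knob clockwise, until it comes up snug and about ten degrees further, without forcing it and without disturbing the knob's setting. Never squeeze the case hard, do not shift it, and leave the bottle and the spare case beside the gauge alone.

Things in the scene. Friction and masses are not known exactly. Their poses are not given: they have to be found in the camera images.
- gauge: Grey C-frame bench gauge, fixed: base 130 x 210 mm, column on its +y side, head arm 46 mm wide over the anvil, flat top 185 mm up and nothing higher around the knobs. Origin on the table under the spindle axis, z up along it. On the axis above the head: bare neck 26 mm in diameter (185 to 202 mm up), lock ring (203 to 221 mm), knob (224 to 249 mm).
- knob_top (a point): Centre of the top face of the spindle knob, on the axis, 249 mm above the gauge's origin. The knob is the inner one of the concentric pair: ribbed steel, round, 27 mm in diameter, 25 mm tall, and it stands right above the lock ring (3 mm gap).
- ring_grip (a point): Point on the axis at the middle height of the lock ring, 212 mm above the gauge's origin. The lock ring is the outer one of the pair: ribbed steel, 54 mm in diameter, 18 mm tall, turning about the same axis, with 17 mm of bare neck under it.
- ring_mark (a point): Small dark dot on the top face of the lock ring, 21.5 mm from the axis; it goes round with the ring. At the start the ring is slack, 0.55 to 1.05 rad short of snug (clockwise), and turns with 0.03 N m.
- knob (a joint): Angle of the spindle knob, rad, 0 at the start, growing clockwise seen from above. Clockwise lowers the foot, 30 mm a turn (4.8 mm per rad); the knob itself stays at its height. Its own friction is 0.06 N m, and it stays where it is left; each 10 N at the foot adds 0.048 N m to the effort.
- lock (a joint): How far the lock ring is pulled tight beyond snug, rad, clockwise; 0 while slack. It yields at 0.3 N m plus 1 N m per rad and stays as left; a gripper turning it in 2 degree steps and standing still reads some 0.1 N m at snug, then about 0.15 N m plus 1 N m per rad. Well locked is 0.06 to 0.30 rad (3 to 17 degrees); over 0.36 rad is over-tightened.
- foot: Round steel presser foot, 34 mm in diameter, 7 mm thick, at the lower end of the spindle. Origin at the centre of its lower face, z up. It sits on a stiff spring in the spindle: from first touch its force grows by 15 N per mm of spindle travel. At the start it hangs 3 to 10 mm above the case.
- case: White plastic case with a lift-off lid, 59 x 59 mm, loose on the gauge's round anvil (68 mm in diameter; the anvil's height is set differently each time) under the foot. Origin at the centre of its underside, z up. Its lid does not seat alike on every case: the thickness, which is to be found, is anything from 22 to 26.5 mm.
- glue: White glue bottle with a yellow cap, 40 mm in diameter, 110 mm tall, standing at the open (-y) end of the gauge; origin at the centre of its underside. Leave it alone.
- case_e: A spare white case, 59 x 59 x 23 mm, lying on the table beside the gauge; origin at the centre of its underside. Leave it alone.
There are look-alikes about, which are no part of the job. Leave any purple or red look-alike of the case alone.

How it is judged:
By the outcome, as a careful person would: the job done as asked, in the order asked, and still so for the second after the job is handed in, with the robot touching nothing.
It also fails if it takes over 64 s, if anything falls off the work surface, if the arm or the gripper's body presses on something with over 40 N, if the wrist force passes 120 N, or if a joint passes its speed limit or range.

## Working session

There is one attempt and no reset: what is moved stays moved. The work goes in short steps, Python scripts to look and compute and a tool call to move; the robot and the scene stay as the last step left them, time stands still between calls to the robot, and variables do not carry over. Pictures are saved under pics/ and viewed, at most 10 in all, crops included, and the job is handed in when it is done.

Besides the shell and the picture viewer there is one more tool, called as name(argument=value, ...), one argument or row to a line, values as JSON. step_arm: Moves the arm, as the interface text tells. Its arguments: {"type":"object","properties":{"commands":{"type":"array"},"squeeze":{"type":"number"}},"required":["commands"]}

```bash
mkdir -p pics
python3 - <<'E'
from station import monitor, eyes
import cv2, numpy as np
np.set_printoptions(precision=4,suppress=True)
o=monitor.get_obs(); print(o)
a=[]
for n in ("scene","top"):
    im=eyes.get_image(n); i=eyes.camera_info(n); print(n,i["camera_matrix"],i["extrinsics"])
    np.save(f"pics/{n}.npy",im)
    cv2.imwrite(f"pics/{n}0.png",cv2.resize(im[:,:,::-1],(784,588),interpolation=cv2.INTER_CUBIC))
E
```

```text
{'t': 0.0, 'q': array([ 1.223 ,  0.0533,  1.6143, -0.    ,  1.476 , -0.119 ]), 'dq': array([ 0.0026, -0.0011,  0.0001,  0.0001,  0.0024, -0.0014]), 'effort': array([ -0.0009, -39.3669, -37.018 ,  -0.0001,   0.0069,   0.    ]), 'tool_pos': array([0.1417, 0.6085, 0.4035]), 'tool_rot': array([-0.3586, -3.1206,  0.003 ]), 'contact_force': array([ 0.5312,  0.6639, -0.3317]), 'wrist_torque': array([-0.0293,  0.0032,  0.0012]), 'grip_force': 0.0, 'opening': 0.08540103562696472}
scene [[485.2329   0.     278.9267]
 [  0.     485.2329 203.8406]
 [  0.       0.       1.    ]] [[-0.1307  0.6525 -0.7464  1.1686]
 [ 0.9914  0.0802 -0.1036  0.0433]
 [-0.0077 -0.7535 -0.6574  0.6755]
 [ 0.      0.      0.      1.    ]]
top [[497.3958   0.     289.2737]
 [  0.     497.3958 213.5142]
 [  0.       0.       1.    ]] [[ 0.0273 -0.9994  0.0222  0.576 ]
 [-0.9996 -0.0274 -0.0031 -0.0285]
 [ 0.0037 -0.0221 -0.9997  0.8567]
 [ 0.      0.      0.      1.    ]]
```

View pics/scene0.png

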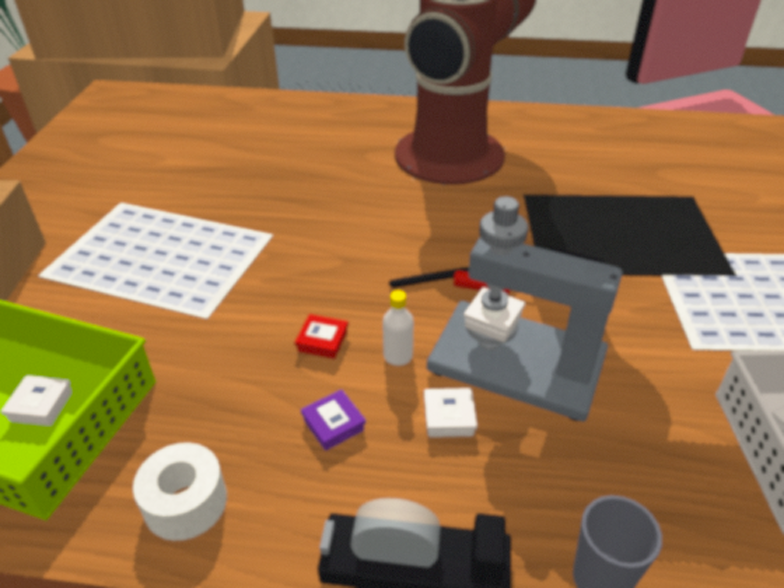

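View pics/top0.png

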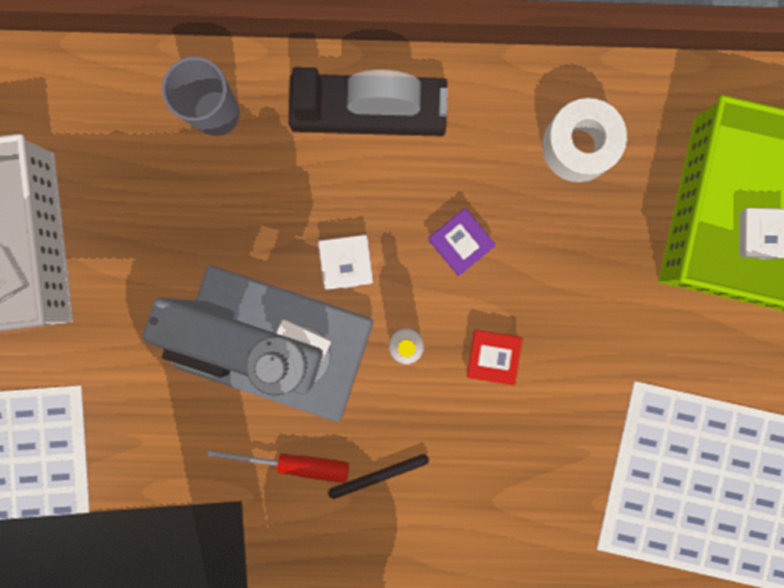

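The scene view shows the gauge with its knob at about (506,210), the case at (494,316), the glue bottle at (398,335) and the spare case at (450,412). In the top view the knob is at about (271,367) and the bottle at (406,348). Red and purple look-alikes lie apart. I'll enlarge the knob in both views.

Run:
```python
import cv2, numpy as np
a=np.load("pics/scene.npy")[135:285,300:450,::-1]; b=np.load("pics/top.npy")[180:310,90:290,::-1]
A=cv2.resize(a,(390,390),interpolation=cv2.INTER_CUBIC)   # x2.6
B=cv2.resize(b,(400,260),interpolation=cv2.INTER_CUBIC)   # x2
b2=np.load("pics/top.npy")[230:295,160:240,::-1]
C=cv2.resize(b2,(400,325),interpolation=cv2.INTER_CUBIC) # x5
im=np.zeros((600,800,3),np.uint8); im[:390,:390]=A; im[:260,400:]=B; im[270:595,400:]=C
cv2.imwrite("pics/crop1.png",im)
```

```text
(no output)
```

View pics/crop1.png

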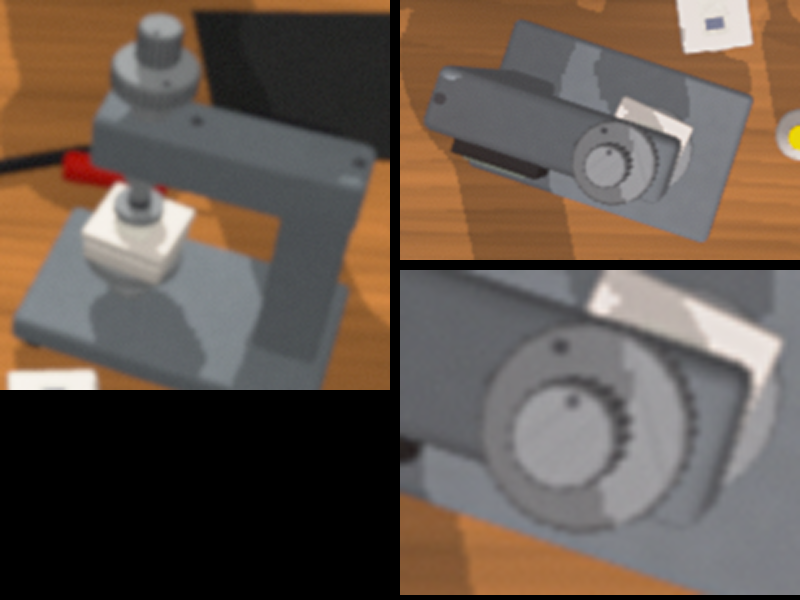

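The crop shows the knob's top centre at scene pixel (361.5,145) and top pixel (192.6,263.4). The ring's dark dot is at crop (560,346) and the knob's own mark at (573,401). The white case with the foot over it stands on the anvil. The spare case is the one on the table and the others are red or purple.

```bash
cat > h.py <<'E'
import numpy as np, cv2
from station import monitor, eyes
from scipy.spatial.transform import Rotation as R
np.set_printoptions(precision=4,suppress=True)
def ray(n,u,v):
    i=eyes.camera_info(n);K=i["camera_matrix"];T=i["extrinsics"]
    d=T[:3,:3]@np.linalg.solve(K,[u,v,1]); return T[:3,3],d/np.linalg.norm(d)
def onz(n,u,v,z):
    o,d=ray(n,u,v); return o+d*(z-o[2])/d[2]
def tri(rs):
    A=sum(np.eye(3)-np.outer(d,d) for o,d in rs); b=sum((np.eye(3)-np.outer(d,d))@o for o,d in rs)
    return np.linalg.solve(A,b)
def togo(p):  # world point -> shift in tool axes (mm) for the TCP
    o=monitor.get_obs(); return R.from_rotvec(o["tool_rot"]).inv().apply(np.array(p)-o["tool_pos"])*1000
E
python3 - <<'E'
from h import *
p=tri([ray("scene",361.5,145),ray("top",192.6,263.4)]); print("tri",p)
print("scene@.249",onz("scene",361.5,145,.249),"top@.249",onz("top",192.6,263.4,.249))
c=lambda x,y:(160+(x-400)/5,230+(y-270)/5)
print("ring",onz("top",*c(585,427),.221)," mark",onz("top",*c(560,346),.221),"kmark",onz("top",*c(573,401),.249))
b=[onz("top",*q,.02) for q in((150,190),(266,228.5),(242,300.5))]
print(b,np.linalg.norm(b[0]-b[1]),np.linalg.norm(b[1]-b[2]))
k=p.copy();k[2]=.45;print(togo(k), R.from_rotvec(monitor.get_obs()["tool_rot"]).as_matrix())
E
```

```text
tri [0.5252 0.0859 0.245 ]
scene@.249 [0.5313 0.085  0.249 ] top@.249 [0.5255 0.0857 0.249 ]
ring [0.5258 0.0855 0.221 ]  mark [0.5463 0.0925 0.221 ] kmark [0.5343 0.0836 0.249 ]
[array([0.6277, 0.2042, 0.02  ]), array([0.5683, 0.0073, 0.02  ]), array([0.4467, 0.0441, 0.02  ])] 0.20567076127585165 0.12706831413240893
[-492.0395 -422.0587  -45.7523] [[-0.9739  0.2268 -0.0006]
 [ 0.2268  0.9739 -0.0018]
 [ 0.0002 -0.0019 -1.    ]]
```

step_arm(
  commands=[
    [100,[0,0,-60],0],
    [100,[-50,-43,-60],0],
    [100,[-96,-82,-60],0],
    [100,[-142,-122,-60],0],
    [100,[-188,-161,-60],0],
    [100,[-234,-201,-60],0],
    [100,[-280,-240,-60],0],
    [100,[-326,-280,-60],0],
    [100,[-372,-319,-60],0],
    [100,[-418,-359,-60],0],
    [100,[-460,-395,-60],0],
    [100,[-492,-422,-60],0],
  ],
)

```text
t: 1.6
tool_pos: [0.5261, 0.084, 0.4641]
tool_rot: [-0.361, -3.12, 0.0]
contact_force: [-0.4, -0.4, -0.8]
opening: 0.0848
grip_force: 0.0
```

step_arm(
  commands=[
    [100,[0,0,0],0],
    [100,[0,0,0],0],
    [100,[0,0,0],0],
  ],
)

```text
t: 1.98
tool_pos: [0.5246, 0.0871, 0.4647]
tool_rot: [-0.356, -3.121, -0.0]
contact_force: [-0.9, 0.6, 0.0]
opening: 0.085
grip_force: 0.0
```

Run:
```python
from h import *
i=eyes.camera_info("wrist"); im=eyes.get_image("wrist"); o=monitor.get_obs()
print(i["camera_matrix"],i["extrinsics"],o["tool_pos"],o["q"],o["wrist_torque"],togo([.5257,.0856,.45]))
np.save("pics/w.npy",im); np.save("pics/wT.npy",i["extrinsics"])
cv2.imwrite("pics/w1.png",cv2.resize(im[:,:,::-1],(784,588),interpolation=cv2.INTER_CUBIC))
```

```text
[[325.1923   0.     273.1952]
 [  0.     325.1923 207.8166]
 [  0.       0.       1.    ]] [[ 0.2253  0.9232  0.3112  0.4446]
 [ 0.9743 -0.2136 -0.0717  0.1051]
 [ 0.0003  0.3194 -0.9476  0.4326]
 [ 0.      0.      0.      1.    ]] [0.5246 0.0871 0.4647] [ 0.0245 -0.2004  1.7537  0.0002  1.5882 -1.3192] [0.0531 0.0189 0.0147] [-1.3706 -1.2475 14.7265]
```

View pics/w1.png

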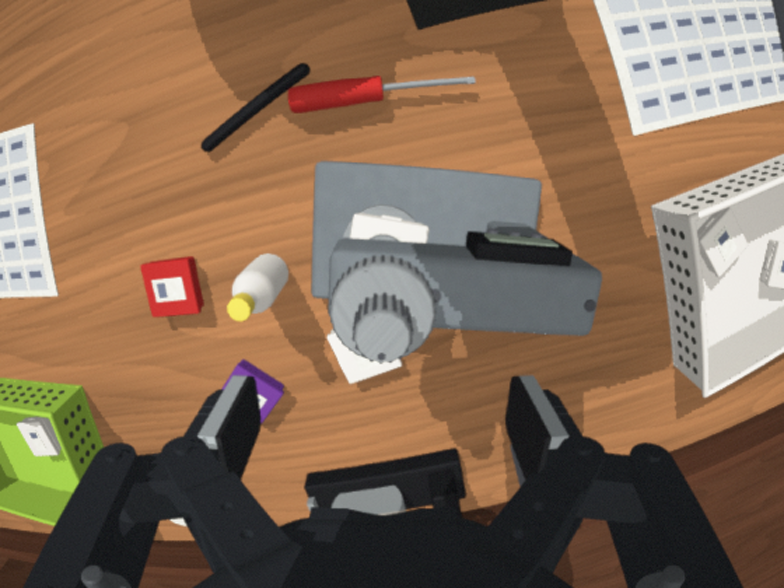

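The wrist view shows the knob's top disc centred at about (384,335), the ring around (382,300), the jaws astride below, and nothing high around the knob.

Run:
```python
from h import *
T=np.load("pics/wT.npy");f=325.1923
def w(u,v,z):
    x=np.array([u/1.4-273.1952,v/1.4-207.8166]);r=np.hypot(*x);t=r/f
    d=T[:3,:3]@np.r_[x/r*np.sin(t),np.cos(t)];return T[:3,3]+d*(z-T[2,3])/d[2]
print(w(384,335,.249),w(356,335,.249),w(412,335,.249),w(381,357,.249), w(382,300,.221))
print(w(331,305,.221),w(434,305,.221))
for q in ((.526,.0856),):print(togo([*q,.4]))
```

```text
[0.525  0.0873 0.249 ] [0.5222 0.0752 0.249 ] [0.5278 0.0993 0.249 ] [0.5353 0.0835 0.249 ] [0.5186 0.0878 0.221 ]
[0.5155 0.0625 0.221 ] [0.527  0.1125 0.221 ]
[-1.6614 -1.1886 64.7265]
```

step_arm(
  commands=[
    [100,[-1,0,30],0],
    [100,[-1,0,55],0],
    [100,[-1,0,65],0],
    [100,[-1,0,65],0],
    [50,[-1,0,65],0],
    [50,[-1,0,65],0],
  ],
  squeeze=30,
)

```text
t: 2.78
tool_pos: [0.5265, 0.0859, 0.4011]
tool_rot: [0.358, 3.119, 0.0]
contact_force: [0.2, -0.0, -0.1]
opening: 0.0518
grip_force: 0.0
```

Run:
```python
from h import *
z=[]
for k in range(6):
    im=eyes.get_image("wrist"); o=monitor.get_obs(); z.append(np.r_[o["wrist_torque"],o["contact_force"]])
print(np.mean(z,0),np.std(z,0),o["tool_pos"],o["opening"])
cv2.imwrite("pics/w2.png",cv2.resize(im[180:420,80:480,::-1],(800,480),interpolation=cv2.INTER_CUBIC))
```

```text
[-0.0015  0.0103 -0.011   0.0032 -0.0764 -0.4094] [0.0235 0.0223 0.0197 0.4403 0.2609 0.2844] [0.5262 0.0858 0.3999] 0.04276690760955778
```

View pics/w2.png

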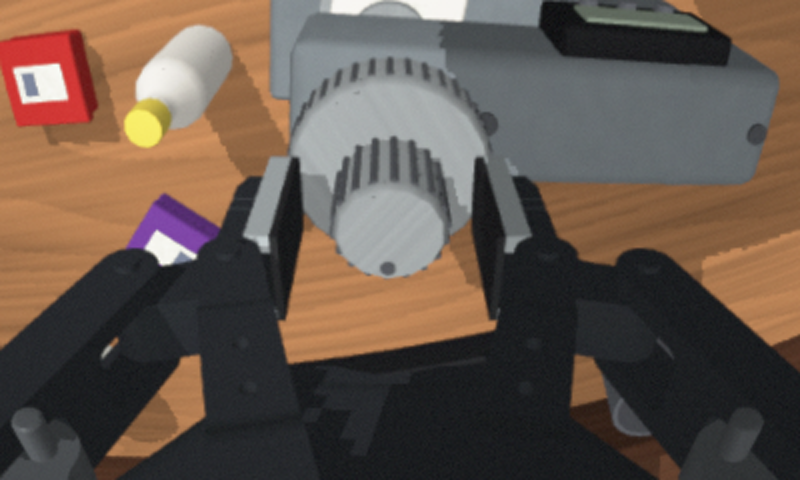

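Both jaws straddle the knob with nearly equal gaps, clear of the ring. Next I grip and turn the first 30°. The smallest gap of 3 mm would take 36°.

step_arm(
  commands=[
    [20,[0,0,0],0],
    [20,[0,0,0],0],
    [20,[0,0,0],0],
    [20,[0,0,0],0],
  ],
  squeeze=30,
)

```text
t: 3.58
tool_pos: [0.5263, 0.0862, 0.4]
tool_rot: [0.358, 3.121, 0.002]
contact_force: [0.9, 5.3, 0.8]
opening: 0.026
grip_force: 30.3
```

```bash
cat >> h.py <<'E'
def rd(n=6):
    o0=monitor.get_obs(); z=[]
    for k in range(n):
        eyes.get_image("wrist"); o=monitor.get_obs(); z.append(np.r_[o["wrist_torque"],o["contact_force"],o["tool_rot"],o["q"][5]])
    z=np.array(z); m=z.mean(0)
    print("t %.2f mov tz %.3f | still tz %.4f sd %.3f F %s q6 %.4f grip %.1f open %.4f"%(o["t"],o0["wrist_torque"][2],m[2],z[:,2].std(),m[3:6].round(2),m[9],o["grip_force"],o["opening"]),m[:2])
E
python3 -c "from h import *;rd(4)"
```

```text
t 3.77 mov tz -0.022 | still tz -0.0163 sd 0.026 F [0.62 5.76 1.56] q6 -1.3198 grip 30.3 open 0.0258 [ 0.8602 -0.0886]
```

step_arm(
  commands=[
    [20,[0,0,0],6],
    [20,[0,0,0],12],
    [20,[0,0,0],18],
  ],
)

```text
t: 4.15
tool_pos: [0.5263, 0.0863, 0.4]
tool_rot: [0.847, 3.025, 0.003]
contact_force: [1.1, 6.1, 0.7]
opening: 0.0259
grip_force: 30.4
```

```bash
python3 -c "from h import *;rd(6)"
```

```text
t 4.45 mov tz 0.078 | still tz -0.0729 sd 0.022 F [0.73 5.73 1.29] q6 -1.0043 grip 30.4 open 0.0260 [ 0.9159 -0.1472]
```

step_arm(
  commands=[
    [20,[0,0,0],6],
    [20,[0,0,0],12],
  ],
)

```text
t: 4.7
tool_pos: [0.5263, 0.0863, 0.4]
tool_rot: [1.158, 2.92, 0.003]
contact_force: [0.2, 5.4, 0.9]
opening: 0.0258
grip_force: 30.4
```

Run:
```python
from h import *
rd(7)
im=eyes.get_image("wrist")
cv2.imwrite("pics/w3.png",cv2.resize(im[180:420,80:480,::-1],(800,480),interpolation=cv2.INTER_CUBIC))
```

```text
t 5.05 mov tz 0.011 | still tz -0.0848 sd 0.025 F [0.93 5.79 1.28] q6 -0.7950 grip 30.4 open 0.0258 [ 0.9363 -0.1399]
```

View pics/w3.png

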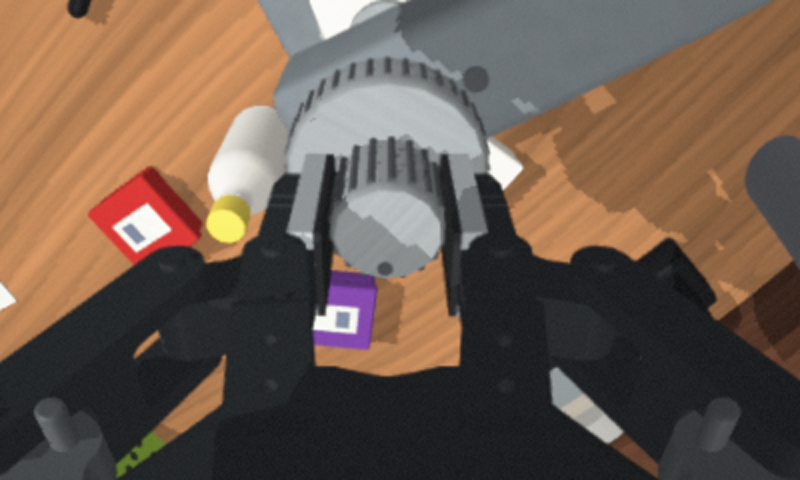

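The knob's mark has stayed put between the jaws, at (385,268), so the knob turns with the hand, and the ring is clear of it. The torque standing still in free travel is about -0.08, so I go on in 6° steps and watch for a rise.

step_arm(
  commands=[
    [20,[0,0,0],3],
    [20,[0,0,0],6],
    [20,[0,0,0],6],
  ],
)

```text
t: 5.48
tool_pos: [0.5263, 0.0863, 0.4]
tool_rot: [1.306, 2.857, 0.003]
contact_force: [1.3, 5.1, 1.6]
opening: 0.0258
grip_force: 30.4
```

```bash
python3 -c "from h import *;rd(6)"
```

```text
t 5.78 mov tz -0.057 | still tz -0.0758 sd 0.010 F [0.89 5.61 1.47] q6 -0.6914 grip 30.4 open 0.0258 [ 0.9369 -0.1334]
```

step_arm(
  commands=[
    [20,[0,0,0],3],
    [20,[0,0,0],6],
    [20,[0,0,0],6],
  ],
)

```text
t: 6.15
tool_pos: [0.5263, 0.0863, 0.4]
tool_rot: [1.453, 2.785, 0.003]
contact_force: [2.1, 6.3, 1.8]
opening: 0.0261
grip_force: 30.4
```

```bash
python3 -c "from h import *;rd(6)"
```

```text
t 6.45 mov tz -0.075 | still tz -0.0433 sd 0.019 F [0.85 6.15 1.41] q6 -0.5866 grip 30.4 open 0.0260 [ 0.9146 -0.1748]
```

```bash
python3 -c "from h import *;rd(6)"
```

```text
t 6.75 mov tz -0.057 | still tz -0.0886 sd 0.035 F [0.9  5.94 1.11] q6 -0.5866 grip 30.4 open 0.0255 [ 0.9342 -0.173 ]
```

step_arm(
  commands=[
    [20,[0,0,0],2],
    [20,[0,0,0],3],
    [20,[0,0,0],3],
  ],
)

```text
t: 7.12
tool_pos: [0.5263, 0.0863, 0.4]
tool_rot: [1.525, 2.746, 0.003]
contact_force: [1.3, 6.1, 1.4]
opening: 0.026
grip_force: 30.3
```

```bash
python3 -c "from h import *;rd(10)"
```

```text
t 7.62 mov tz -0.016 | still tz -0.0330 sd 0.029 F [1.13 5.72 1.58] q6 -0.5344 grip 30.3 open 0.0258 [ 0.9466 -0.1811]
```

```bash
sed -i 's/^    z=np.array(z); m=/    print("eff",o0["effort"][[0,5]],o["effort"][[0,5]],"q6",o["q"][5]);z=np.array(z); m=/' h.py; python3 -c "from h import *;rd(2)"
```

```text
eff [-2.9421 -0.0364] [-2.942  -0.0363] q6 -0.5343611879217025
t 7.72 mov tz -0.051 | still tz -0.0797 sd 0.001 F [0.82 5.56 1.19] q6 -0.5344 grip 30.3 open 0.0257 [ 0.9426 -0.1716]
```

step_arm(
  commands=[
    [20,[0,0,0],3],
  ],
)

```text
t: 7.85
tool_pos: [0.5263, 0.0863, 0.4]
tool_rot: [-1.598, -2.705, -0.003]
contact_force: [0.3, 6.2, 1.4]
opening: 0.0258
grip_force: 30.3
```

```bash
python3 -c "from h import *;rd(5)"
```

```text
eff [-3.0293 -0.3687] [-2.9214 -0.0707] q6 -0.4819323044523545
t 8.10 mov tz 0.093 | still tz -0.0836 sd 0.025 F [1.15 5.83 1.15] q6 -0.4813 grip 30.3 open 0.0260 [ 0.9144 -0.1775]
```

The joint-6 effort is almost free of noise, so I'll use it: 3° steps with the same settling each time.

```bash
echo 'def e():
    o=monitor.get_obs(); print("t %.2f e6 %.4f q6 %.4f tz %.3f"%(o["t"],o["effort"][5],o["q"][5],o["wrist_torque"][2]))' >>h.py; python3 -c "from h import *;e()"
```

```text
t 8.10 e6 -0.0707 q6 -0.4819 tz -0.073
```

step_arm(
  commands=[
    [20,[0,0,0],3],
    [20,[0,0,0],3],
    [20,[0,0,0],3],
    [20,[0,0,0],3],
  ],
)

```text
t: 8.6
tool_pos: [0.5263, 0.0863, 0.4]
tool_rot: [-1.667, -2.663, -0.003]
contact_force: [1.3, 6.6, 1.5]
opening: 0.0258
grip_force: 30.3
```

```bash
python3 -c "from h import *;e()"
```

```text
t 8.60 e6 -0.0715 q6 -0.4296 tz -0.066
```

step_arm(
  commands=[
    [20,[0,0,0],3],
    [20,[0,0,0],3],
    [20,[0,0,0],3],
    [20,[0,0,0],3],
  ],
)

```text
t: 9.1
tool_pos: [0.5263, 0.0863, 0.4]
tool_rot: [-1.736, -2.618, -0.003]
contact_force: [1.2, 5.4, 1.5]
opening: 0.0257
grip_force: 30.3
```

```bash
python3 -c "from h import *;e()"
```

```text
t 9.10 e6 -0.0715 q6 -0.3772 tz -0.118
```

step_arm(
  commands=[
    [20,[0,0,0],3],
    [20,[0,0,0],3],
    [20,[0,0,0],3],
    [20,[0,0,0],3],
  ],
)

```text
t: 9.6
tool_pos: [0.5263, 0.0863, 0.4]
tool_rot: [-1.804, -2.572, -0.003]
contact_force: [1.5, 6.2, 2.3]
opening: 0.0261
grip_force: 30.3
```

```bash
python3 -c "from h import *;e()"
```

```text
t 9.60 e6 -0.0716 q6 -0.3249 tz -0.065
```

Baseline is a steady -0.0715, so the target for 10 N is about -0.0235. Three 3° steps stay under 11 N even if contact comes at once.

step_arm(
  commands=[
    [20,[0,0,0],3],
    [20,[0,0,0],3],
    [20,[0,0,0],3],
    [20,[0,0,0],3],
  ],
)

```text
t: 10.1
tool_pos: [0.5263, 0.0863, 0.4]
tool_rot: [-1.871, -2.524, -0.003]
contact_force: [0.6, 6.2, 2.0]
opening: 0.0258
grip_force: 30.3
```

```bash
python3 -c "from h import *;e()"
```

```text
t 10.10 e6 -0.0716 q6 -0.2725 tz -0.081
```

step_arm(
  commands=[
    [20,[0,0,0],3],
    [20,[0,0,0],3],
    [20,[0,0,0],3],
    [20,[0,0,0],3],
  ],
)

```text
t: 10.6
tool_pos: [0.5263, 0.0863, 0.4]
tool_rot: [-1.936, -2.474, -0.003]
contact_force: [1.2, 5.8, 1.3]
opening: 0.0259
grip_force: 30.3
```

```bash
python3 -c "from h import *;e()"
```

```text
t 10.60 e6 -0.0717 q6 -0.2202 tz -0.070
```

step_arm(
  commands=[
    [20,[0,0,0],3],
    [20,[0,0,0],3],
    [20,[0,0,0],3],
    [20,[0,0,0],3],
  ],
)

```text
t: 11.1
tool_pos: [0.5263, 0.0863, 0.4]
tool_rot: [-2.0, -2.422, -0.003]
contact_force: [1.5, 6.4, 1.5]
opening: 0.0261
grip_force: 30.3
```

```bash
python3 -c "from h import *;e()"
```

```text
t 11.10 e6 -0.0718 q6 -0.1678 tz -0.126
```

step_arm(
  commands=[
    [20,[0,0,0],3],
    [20,[0,0,0],3],
    [20,[0,0,0],3],
    [20,[0,0,0],3],
  ],
)

```text
t: 11.6
tool_pos: [0.5263, 0.0863, 0.4]
tool_rot: [-2.063, -2.369, -0.003]
contact_force: [1.4, 6.0, 1.7]
opening: 0.0259
grip_force: 30.3
```

```bash
python3 -c "from h import *;e()"
```

```text
t 11.60 e6 -0.0718 q6 -0.1154 tz -0.066
```

step_arm(
  commands=[
    [20,[0,0,0],3],
    [20,[0,0,0],3],
    [20,[0,0,0],3],
    [20,[0,0,0],3],
  ],
)

```text
t: 12.1
tool_pos: [0.5263, 0.0863, 0.4]
tool_rot: [-2.124, -2.314, -0.004]
contact_force: [2.1, 6.7, 1.1]
opening: 0.0259
grip_force: 30.3
```

```bash
python3 -c "from h import *;e()"
```

```text
t 12.10 e6 -0.0719 q6 -0.0631 tz -0.072
```

step_arm(
  commands=[
    [20,[0,0,0],3],
    [20,[0,0,0],3],
    [20,[0,0,0],3],
    [20,[0,0,0],3],
  ],
)

```text
t: 12.6
tool_pos: [0.5264, 0.0863, 0.4]
tool_rot: [-2.184, -2.258, -0.004]
contact_force: [1.3, 6.3, 0.9]
opening: 0.0258
grip_force: 30.3
```

```bash
python3 -c "from h import *;e()"
```

```text
t 12.60 e6 -0.0707 q6 -0.0107 tz -0.114
```

step_arm(
  commands=[
    [20,[0,0,0],3],
    [20,[0,0,0],3],
    [20,[0,0,0],3],
    [20,[0,0,0],3],
  ],
)

```text
t: 13.1
tool_pos: [0.5264, 0.0864, 0.4]
tool_rot: [-2.242, -2.2, -0.004]
contact_force: [2.6, 6.7, 0.8]
opening: 0.0259
grip_force: 30.3
```

```bash
python3 -c "from h import *;e()"
```

```text
t 13.10 e6 -0.0544 q6 0.0417 tz -0.125
```

step_arm(
  commands=[
    [20,[0,0,0],3],
    [20,[0,0,0],3],
    [20,[0,0,0],3],
    [20,[0,0,0],3],
  ],
)

```text
t: 13.6
tool_pos: [0.5264, 0.0863, 0.4]
tool_rot: [-2.299, -2.14, -0.004]
contact_force: [1.4, 6.6, 0.6]
opening: 0.026
grip_force: 30.3
```

```bash
python3 -c "from h import *;e()"
```

```text
t 13.60 e6 -0.0381 q6 0.0939 tz -0.034
```

Contact began at q6 ≈ -0.015. By geometry the foot is now at 7.8 N and by torque at 7.0 N, so +2.2° brings it to about 10 N.

step_arm(
  commands=[
    [20,[0,0,0],2.2],
    [20,[0,0,0],2.2],
    [20,[0,0,0],2.2],
    [20,[0,0,0],2.2],
  ],
)

```text
t: 14.1
tool_pos: [0.5264, 0.0863, 0.4]
tool_rot: [-2.34, -2.096, -0.004]
contact_force: [1.6, 6.1, 1.6]
opening: 0.0256
grip_force: 30.3
```

```bash
python3 -c "from h import *;e()"
```

```text
t 14.10 e6 -0.0260 q6 0.1323 tz 0.016
```

step_arm(
  commands=[
    [50,[0,0,0],0],
    [100,[0,0,0],0],
    [100,[0,0,0],0],
    [100,[0,0,0],0],
    [100,[0,0,0],0],
    [100,[0,0,0],0],
    [100,[0,0,0],0],
  ],
)

```text
t: 14.98
tool_pos: [0.5262, 0.0859, 0.3997]
tool_rot: [2.34, 2.096, -0.0]
contact_force: [-0.7, -0.4, -0.7]
opening: 0.0853
grip_force: 0.0
```

Run:
```python
from h import *
rd(1)
T=eyes.camera_info("wrist")["extrinsics"];im=eyes.get_image("wrist")
cv2.imwrite("pics/w4.png",cv2.resize(im[180:420,80:480,::-1],(800,480),interpolation=cv2.INTER_CUBIC))
o=monitor.get_obs();print(o["tool_pos"],togo([.5263,.0863,.367]),T)
```

```text
eff [-0.0084  0.    ] [-0.0057 -0.    ] q6 0.13228060548985338
t 15.03 mov tz -0.042 | still tz 0.0086 sd 0.000 F [-0.29 -0.34  0.01] q6 0.1323 grip 0.0 open 0.0854 [0.0226 0.0013]
[0.5262 0.0859 0.3997] [ 0.4223  0.0504 32.722 ] [[ 0.9939 -0.1038 -0.0362  0.5356]
 [-0.1099 -0.9416 -0.3183  0.1674]
 [-0.001   0.3203 -0.9473  0.3676]
 [ 0.      0.      0.      1.    ]]
```

View pics/w4.png

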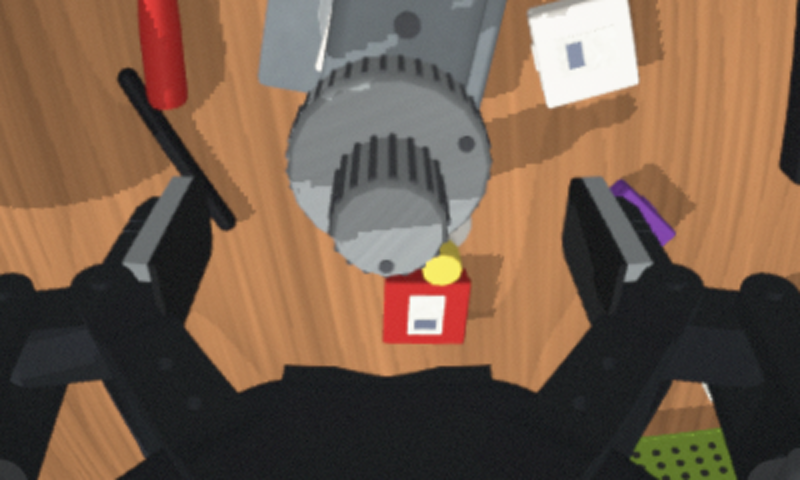

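The knob's mark is still at (387,266), as in the grip, so letting go did not turn it. The ring's dot is at (466,144), and the jaws are centred on the axis and wider than the ring. I go down to the ring and grip it.

step_arm(
  commands=[
    [100,[0,0,15],0],
    [100,[0,0,28],0],
    [100,[0,0,33],0],
    [100,[0,0,33],0],
    [70,[0,0,33],0],
    [50,[0,0,33],0],
    [40,[0,0,33],0],
    [40,[0,0,33],0],
    [40,[0,0,33],0],
  ],
  squeeze=40,
)

```text
t: 16.2
tool_pos: [0.5264, 0.0859, 0.3676]
tool_rot: [2.34, 2.095, 0.002]
contact_force: [-1.0, -0.5, 4.8]
opening: 0.0527
grip_force: 42.3
```

Run:
```python
from h import *
rd(1); im=eyes.get_image("wrist")
cv2.imwrite("pics/w5.png",cv2.resize(im[180:420,80:480,::-1],(800,480),interpolation=cv2.INTER_CUBIC))
```

```text
eff [-0.0468  0.0001] [-0.0482  0.0001] q6 0.13228315749494837
t 16.25 mov tz 0.035 | still tz -0.0126 sd 0.000 F [-0.6   0.17  5.3 ] q6 0.1323 grip 42.3 open 0.0529 [-0.0164  0.1923]
```

View pics/w5.png

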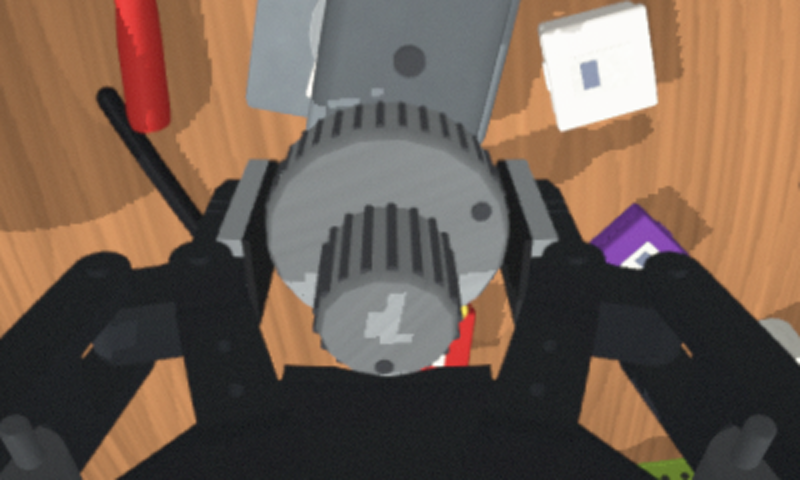

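The jaws grip the ring, both pads on its rim, and clear the knob. The dot is at (481,211). The ring has at least 31° of slack, so I turn 28° and then go on in 2° steps.

step_arm(
  commands=[
    [40,[0,0,0],7],
    [40,[0,0,0],14],
    [40,[0,0,0],21],
    [40,[0,0,0],28],
    [40,[0,0,0],28],
    [40,[0,0,0],28],
    [40,[0,0,0],28],
  ],
)

```text
t: 17.18
tool_pos: [0.5262, 0.0859, 0.3676]
tool_rot: [2.778, 1.467, 0.001]
contact_force: [-1.7, -0.7, 6.3]
opening: 0.0526
grip_force: 42.5
```

```bash
python3 -c "from h import *;e()"
```

```text
t 17.18 e6 -0.0286 q6 0.6211 tz -0.030
```

step_arm(
  commands=[
    [40,[0,0,0],2],
    [40,[0,0,0],2],
    [40,[0,0,0],2],
  ],
)

```text
t: 17.55
tool_pos: [0.5262, 0.086, 0.3676]
tool_rot: [2.803, 1.419, 0.001]
contact_force: [-2.7, 0.6, 5.4]
opening: 0.0527
grip_force: 42.6
```

```bash
python3 -c "from h import *;e()"
```

```text
t 17.55 e6 -0.0281 q6 0.6560 tz -0.066
```

step_arm(
  commands=[
    [40,[0,0,0],2],
    [40,[0,0,0],2],
    [40,[0,0,0],2],
  ],
)

```text
t: 17.92
tool_pos: [0.5262, 0.086, 0.3676]
tool_rot: [-2.827, -1.37, -0.001]
contact_force: [-2.2, 0.1, 4.8]
opening: 0.0526
grip_force: 42.6
```

```bash
python3 -c "from h import *;e()"
```

```text
t 17.93 e6 -0.0281 q6 0.6908 tz -0.018
```

step_arm(
  commands=[
    [40,[0,0,0],2],
    [40,[0,0,0],2],
    [40,[0,0,0],2],
  ],
)

```text
t: 18.3
tool_pos: [0.5262, 0.086, 0.3676]
tool_rot: [2.85, 1.321, 0.001]
contact_force: [-3.1, -0.2, 6.2]
opening: 0.0525
grip_force: 42.6
```

```bash
python3 -c "from h import *;e()"
```

```text
t 18.30 e6 0.1218 q6 0.7254 tz 0.105
```

Snug came up about 34° on, with the effort now at 0.12. I go on in 2° steps.

step_arm(
  commands=[
    [40,[0,0,0],2],
    [40,[0,0,0],2],
    [40,[0,0,0],2],
  ],
)

```text
t: 18.68
tool_pos: [0.5262, 0.086, 0.3676]
tool_rot: [-2.873, -1.271, -0.001]
contact_force: [-2.6, 0.3, 5.8]
opening: 0.0532
grip_force: 42.6
```

```bash
python3 -c "from h import *;e()"
```

```text
t 18.68 e6 0.1840 q6 0.7601 tz 0.145
```

step_arm(
  commands=[
    [40,[0,0,0],2],
    [40,[0,0,0],2],
    [40,[0,0,0],2],
  ],
)

```text
t: 19.05
tool_pos: [0.5262, 0.086, 0.3676]
tool_rot: [-2.895, -1.221, -0.001]
contact_force: [-2.0, -0.1, 7.1]
opening: 0.053
grip_force: 42.6
```

```bash
python3 -c "from h import *;e()"
```

```text
t 19.05 e6 0.2181 q6 0.7949 tz 0.226
```

step_arm(
  commands=[
    [40,[0,0,0],2],
    [40,[0,0,0],2],
    [40,[0,0,0],2],
  ],
)

```text
t: 19.42
tool_pos: [0.5262, 0.086, 0.3676]
tool_rot: [-2.915, -1.17, -0.0]
contact_force: [-2.2, 0.5, 7.1]
opening: 0.0528
grip_force: 42.6
```

```bash
python3 -c "from h import *;e()"
```

```text
t 19.43 e6 0.2519 q6 0.8297 tz 0.246
```

step_arm(
  commands=[
    [40,[0,0,0],2],
    [40,[0,0,0],2],
    [40,[0,0,0],2],
  ],
)

```text
t: 19.8
tool_pos: [0.5262, 0.0861, 0.3676]
tool_rot: [-2.935, -1.119, -0.0]
contact_force: [-2.9, 0.1, 6.2]
opening: 0.0527
grip_force: 42.6
```

```bash
python3 -c "from h import *;e()"
```

```text
t 19.80 e6 0.2858 q6 0.8645 tz 0.249
```

Lock ≈ 0.14 rad. One more 2° step makes it about ten degrees. Then I let go and rise.

step_arm(
  commands=[
    [40,[0,0,0],2],
    [40,[0,0,0],2],
    [40,[0,0,0],2],
  ],
)

```text
t: 20.18
tool_pos: [0.5262, 0.086, 0.3676]
tool_rot: [-2.954, -1.068, -0.0]
contact_force: [-3.2, 0.8, 6.3]
opening: 0.0526
grip_force: 42.6
```

```bash
python3 -c "from h import *;e()"
```

```text
t 20.18 e6 0.3198 q6 0.8994 tz 0.347
```

step_arm(
  commands=[
    [100,[0,0,0],0],
    [100,[0,0,0],0],
    [100,[0,0,0],0],
    [100,[0,0,0],0],
    [100,[0,0,0],0],
    [100,[0,0,-33],0],
    [100,[0,0,-33],0],
    [100,[0,0,-33],0],
  ],
)

```text
t: 21.18
tool_pos: [0.5261, 0.0859, 0.3992]
tool_rot: [-2.955, -1.066, 0.0]
contact_force: [-0.4, 0.3, -0.2]
opening: 0.0859
grip_force: 0.0
```

Run:
```python
from h import *
rd(1); im=eyes.get_image("wrist"); s=eyes.get_image("scene")
out=np.zeros((600,800,3),np.uint8)
out[:300,:500]=cv2.resize(im[180:420,80:480,::-1],(500,300)); out[300:600,:300]=cv2.resize(s[135:285,300:450,::-1],(300,300)); out[300:600,310:610]=cv2.resize(np.load("pics/scene.npy")[135:285,300:450,::-1],(300,300))
cv2.imwrite("pics/end.png",out)
```

```text
eff [0.0013 0.    ] [0.0019 0.    ] q6 0.9002138779576727
t 21.23 mov tz 0.035 | still tz -0.0064 sd 0.000 F [ 0.36 -0.51  0.02] q6 0.9002 grip 0.0 open 0.0855 [-0.0085  0.0207]
```

View pics/end.png

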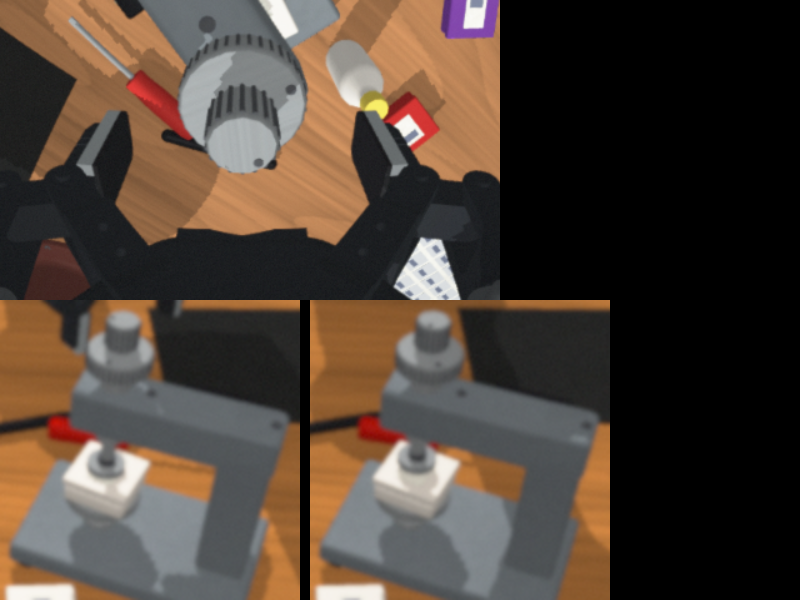

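In the wrist view the ring's dot keeps its place between the jaws. The knob's mark went back by about the hand's turn, so the knob stayed where it was set. In the scene crops the foot is down on the case, and the case has not moved. I rise clear and hand in.

step_arm(
  commands=[
    [100,[0,0,-40],0],
    [100,[0,0,-60],0],
    [100,[0,0,-60],0],
    [100,[0,0,-60],0],
  ],
)

```text
t: 21.82
tool_pos: [0.526, 0.0859, 0.4582]
tool_rot: [-2.954, -1.066, 0.003]
contact_force: [-0.1, 0.1, -0.4]
opening: 0.0851
grip_force: 0.0
```

```bash
python3 -c "from station import finish_job;print(finish_job())"
```

```text
the job is handed in; nothing more can be done
None
```

The job is handed in: the foot rests on the case at an estimated 10 N, the lock ring is about 0.17 rad (10°) past snug, and the knob and case stayed where they were, all in about 22 s.

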